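# Check two tip boxes and clamp the full cassette in the nest

### The job

Lift the covers of both tip boxes to see which one holds the full purple tip cassette, and leave both covers standing wide open. Only when both are open, take the full cassette out and clamp it in the metal nest: press it back against the sprung orange pusher, lower it flat onto the nest's floor behind the front stop, and let go. Leave the pale used cassette in its box and everything else where it stands.

Things in the scene. Friction and masses are not known exactly. Their poses are not given: they have to be found in the camera images.
- box_a: Tip box, fixed. Origin: centre of its underside; x from front (lip side, towards the robot) to hinge side, z up. Grey tray 144 (x) by 140 (y) by 12 mm high, floor 4 mm; over it an opaque pale-lilac deep cover, hinged along y on the tray's far top edge at x = +72, z = +12 mm. One cassette stands in each box; both boxes look the same and stand in any order.
- box_b: Tip box, fixed. Origin: centre of its underside; x from front (lip side, towards the robot) to hinge side, z up. Grey tray 144 (x) by 140 (y) by 12 mm high, floor 4 mm; over it an opaque pale-lilac deep cover, hinged along y on the tray's far top edge at x = +72, z = +12 mm. One cassette stands in each box; both boxes look the same and stand in any order.
- lid_a (a joint): Hinge angle of the cover of box_a, rad: 0 shut, grows as its front is lifted up and over to the far side, stops at 1.65; starts at 0 to 0.08. 180 g, 140 mm wide (too wide to pinch), top 73 mm above the bench (200 mm when open). A stiff hinge (0.16 N m) keeps it at any angle where it is left; from 1.4 rad on it is clear of a gripper standing upright over the cassette.
- lid_b (a joint): Hinge angle of the cover of box_b, rad: 0 shut, grows as its front is lifted up and over to the far side, stops at 1.65; starts at 0 to 0.08. 180 g, 140 mm wide (too wide to pinch), top 73 mm above the bench (200 mm when open). A stiff hinge (0.16 N m) keeps it at any angle where it is left; from 1.4 rad on it is clear of a gripper standing upright over the cassette.
- lip_a (a point): Middle of the lower front edge of the lip on the cover of box_a: the top plate (5 mm thick, blue line) juts 38 mm beyond the front wall over the full width. Reach under it with tilted fingers and swing it up about the hinge. When shut the point is at x = -110, y = 0, z = +68 mm in the box frame (182 mm before and 56 mm above the hinge); it moves with the cover.
- lip_b (a point): Middle of the lower front edge of the lip on the cover of box_b: the top plate (5 mm thick, blue line) juts 38 mm beyond the front wall over the full width. Reach under it with tilted fingers and swing it up about the hinge. When shut the point is at x = -110, y = 0, z = +68 mm in the box frame (182 mm before and 56 mm above the hinge); it moves with the cover.
- full_center (a point): Full tip cassette, wanted: purple, with rows of small lilac cones showing on top (2 mm high), 130 to 310 g. A 92 (x) by 54 (y) by 56 mm high block, flat sides, the same either way round; point at its centre, half-way up. Stands in a tip box, x along the box's x within 0.1 rad, rising 48 mm above the tray's rim: grip across the 54 mm, fingertips above the rim.
- used_center (a point): Used, empty cassette, not wanted: pale off-white with dark empty holes on top, about 120 g; to be left in its box. A 92 (x) by 54 (y) by 56 mm high block, flat sides, the same either way round; point at its centre, half-way up. Stands in a tip box, x along the box's x within 0.1 rad, rising 48 mm above the tray's rim: grip across the 54 mm, fingertips above the rim.
- nest: Clamping nest, fixed: aluminium plate, 6 mm thick (top = nest's floor). Origin: underside, below the clamped cassette's centre; x from front stop (robot side) to pusher. Dark front stop: inner face x = -46 mm, top at z = 16 mm. Dark side guides: inner faces y = +-32 mm, tops at 16 mm. Clamped: cassette's x along nest's x (either way), centre at x = 0, y = 0, z = 34 mm, between stop and pusher.
- pusher (a joint): Travel of the sprung orange pusher along nest +x, m: 0 at rest, most 0.016. Its face is at nest x = +37 mm + travel; the free gap to the stop is 83 mm, 9 mm less than the cassette: hold the cassette above the stop, push the pusher back 10 to 13 mm, then lower. Spring: 3.2 N at rest plus 0.4 N per mm (6.8 N when clamped, 9.6 N at its end).
- pusher_face (a point): Middle of the pusher's front face, 50 mm wide, reaching from 8 to 40 mm above the bench; this point is 24 mm above the bench.
- reagent_mid (a point): Bystander: white capped bottle, 64 mm across, 150 mm high; point half-way up. Leave it standing where it is.
- jar_mid (a point): Bystander: amber jar with white cap, 68 mm across, 90 mm high; point half-way up. Leave it standing where it is.
- pipette_mid (a point): Bystander: off-white hand pipette lying on the bench beyond the boxes, 230 mm long along y, 24 mm thick; point at its middle, 11 mm up. Leave it where it is.
Things that resemble listed ones, but are neither listed nor needed, are in the scene too. Leave any black look-alike of the box_b alone. Of the things that look like the nest, the smaller one is meant.

How it is judged:
By the outcome, as a careful person would: the job done as asked, in the order asked, and still so for the second after the job is handed in, with the robot touching nothing.
It also fails if it takes over 72 s, if anything falls off the work surface, if the arm or the gripper's body presses on something with over 40 N, if the wrist force passes 120 N, or if a joint passes its speed limit or range.

### The arm

A 6-joint arm with a two-finger parallel gripper is mounted at the origin on the work surface. World frame = base frame: x ahead of the robot, y to its left, z up, the work surface at z = 0. Lengths are in m, angles in rad, forces in N, time in s.
With the tool pointing down it reaches from about 0.35 to 0.775 m from the base axis. Payload 7.3 kg.
Tool frame: the origin (TCP) lies on the centre line of the jaws, within the pads' length; the fingertips stand 8 mm ahead of it and the grasp point (between the pads) lies 11 mm behind it; x points along the fingers, z is the direction in which the jaws open and shut, and the axes are right-handed (so a half turn about x gives the same grasp; the last joint's range is limited). The gripper opens to 92 mm and grips with 3 to 60 N. Pads are 19 mm wide; open, the fingers measure 130 mm over their backs; the gripper's body (75 mm by 190 mm) begins 47 mm behind the grasp point.
Start: joints at [1.055, 0.342, 1.524, -0, 1.275, -0.146], TCP at [0.19, 0.49, 0.235] pointing down, gripper open.
Joint ranges: [-2.53, 2.53], [-0.77, 2.02], [0.04, 2.7], [-1, 4.14], [0.28, 2.66], [-3.11, 3.11]. Speed limits (rad/s): [2.57, 2.57, 3.14, 3.14, 3.14, 3.14].

### API

Orientations are given as a 3x3 rotation matrix whose columns are the frame's x, y, z axes.
In Python, from station import read_state, read_camera, calibration, sign_off gives the robot as it stands.
- The arm moves only by the tool servo_tool, never from a script. Its argument "deltas" is text: rows parted by semicolons, each of 5 numbers parted by spaces: the shift along the tool's x, y, z in m, then the turn about the tool's x in degrees, then the finger opening in m, from 0 to 0.0918. In form: dx dy dz spin grip; .... A call has 1 to 20 rows; each row is the pose to reach, as a shift and turn from the pose commanded when the call began, along the tool's axes at that moment; what a row does not reach only later rows make up. A row lasts 1/10 s, in which the tool goes at most 50 mm and 8.59 degrees, less where a joint would pass 70% of its speed; a pose out of reach is approached as far as the arm can. A call with a gripper value outside its range is refused whole. The fingers move at their own pace and stop on an object; "force" is the grip in N (left out, the last holds). Time passes only in rows, so rows that repeat a pose let the fingers close. It gives the time, the measured TCP pose, the force and the opening at its end, in the units of the state.
- read_state(): the state, without advancing time (a new reading comes with each control period).
- read_camera(name): name is "scene" or "top"; returns (picture, depth): 400x640x3 uint8, blue, green, red; 400x640 float32, m along the optical axis (not along the pixel's ray), 0 where there is no reading.
- calibration(name): a dict with "K" (3x3 intrinsics, pixels), "R" (3x3) and "t" (3): a world point X has camera coordinates R X + t. Camera axes: x right, y down, z forward; pixel columns grow to the right and rows downward; lengths in m; the calibration is good to about 2 mm. A picture is of the moment at which its call begins. calibration takes no time and is no camera call.
- sign_off(): hands the job in, once; it reports no verdict.
The state is a dict: "time_s": time; "q": joint angles; "qvel": joint speeds; "effort": joint torques, N m; "tcp_pos": TCP position; "eef_rot": TCP orientation; "ft_force": force on the tool from outside, world axes, zero at the start; "moment": the same for the moment, N m; "width": opening from 0.0 (shut) to 1.0 (fully open).
Only numpy, scipy, OpenCV 4.12 (cv2) and the standard library are available. Lean on these libraries where they do the work, as an engineer would, in place of code of your own. Each camera call takes 0.05 s, during which the arm holds its last target.

## Working session

There is one attempt and no reset: what is moved stays moved. The work goes in short steps, Python scripts to look and compute and a tool call to move; the robot and the scene stay as the last step left them, time stands still between calls to the robot, and variables do not carry over. Pictures are saved under pics/ and viewed, and the job is handed in when it is done.

Besides the shell and the picture viewer there is one more tool, called after "Call:" as a command line: name --argument value ..., lists and objects as JSON in quotes. servo_tool: Moves the arm, as the interface text tells. Its arguments: {"type":"object","properties":{"deltas":{"type":"string"},"force":{"type":"number"}},"required":["deltas"]}

```bash
ls; mkdir -p pics; python3 - <<'E'
from station import *
import cv2,numpy as np
s=read_state();print({k:np.round(v,3).tolist() for k,v in s.items()})
for n in("scene","top"):
    im,d=read_camera(n);cv2.imwrite(f"pics/{n}0.png",im);np.save(f"pics/{n}0.npy",d)
    c=calibration(n);print(n,np.round(c["K"],1).tolist(),np.round(c["R"],3).tolist(),np.round(c["t"],3).tolist())
E
```

```text
pics
{'time_s': 0.0, 'q': [1.055, 0.343, 1.525, 0.0, 1.275, -0.146], 'qvel': [-0.001, -0.0, 0.0, 0.002, -0.0, 0.001], 'effort': [0.001, -43.124, -24.422, 0.072, 0.056, -0.0], 'tcp_pos': [0.19, 0.489, 0.234], 'eef_rot': [[-0.001, -0.932, 0.361], [-0.001, 0.361, 0.932], [-1.0, 0.0, -0.002]], 'ft_force': [-0.398, 0.087, 0.222], 'moment': [-0.113, -0.009, -0.03], 'width': 1.0}
scene [[444.2, 0.0, 321.3], [0.0, 444.2, 203.5], [0.0, 0.0, 1.0]] [[0.759, 0.651, -0.009], [0.341, -0.41, -0.846], [-0.554, 0.64, -0.533]] [-0.37, -0.116, 1.885]
top [[369.7, 0.0, 323.2], [0.0, 369.7, 194.6], [0.0, 0.0, 1.0]] [[-0.027, -0.999, 0.024], [-0.997, 0.025, -0.076], [0.075, -0.026, -0.997]] [-0.014, 0.486, 1.123]
```

View pics/scene0.png

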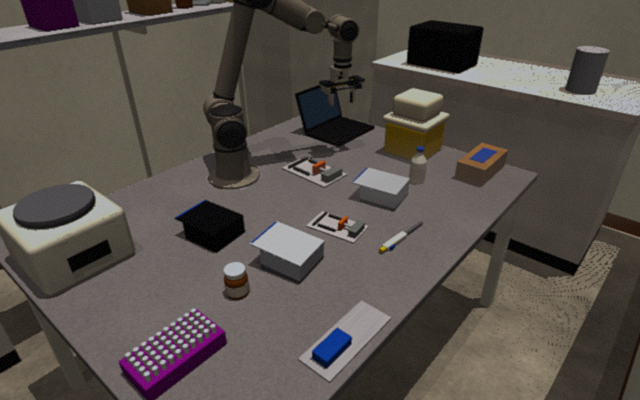

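View pics/top0.png

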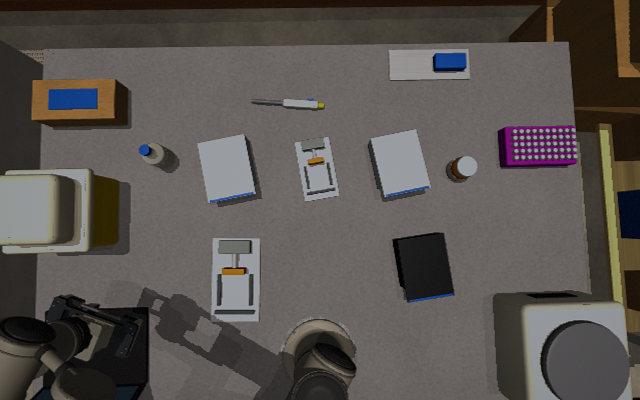

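The top view shows two pale boxes at (228,168) and (400,162). The black look-alike is at (423,266), the small nest at (317,168) and the larger look-alike nest at (236,278). The jar is at (462,168), the bottle at (152,153) and the pipette at (288,103). I'll measure the boxes and the small nest next.

```bash
cat > h.py <<'E'
import numpy as np,cv2
from station import *
def ray(c,uv,z):
    uv=np.atleast_2d(np.array(uv,float));K,R,t=(np.array(c[k]) for k in"KRt")
    d=(np.linalg.inv(K)@np.c_[uv,np.ones(len(uv))].T).T@R
    o=-R.T@t
    return o+d*((z-o[2])/d[:,2])[:,None]
def cloud(c,D):
    K,R,t=(np.array(c[k]) for k in"KRt")
    v,u=np.mgrid[:D.shape[0],:D.shape[1]]
    p=np.stack([(u-K[0,2])/K[0,0]*D,(v-K[1,2])/K[1,1]*D,D],-1)
    return (p-t)@R
def proj(c,P):
    K,R,t=(np.array(c[k]) for k in"KRt")
    p=(K@(R@np.atleast_2d(P).T+t[:,None])).T
    return p[:,:2]/p[:,2:]
E
python3 - <<'E'
from h import *
im=cv2.imread("pics/top0.png");D=np.load("pics/top0.npy");c=calibration("top")
P=cloud(c,D)
for (u,v) in [(330,100),(228,168),(400,162),(423,266),(317,190),(340,230)]: print((u,v),np.round(P[v,u],4))
hsv=cv2.cvtColor(im,cv2.COLOR_BGR2HSV)
for name,(x0,y0,x1,y1) in dict(L=(190,125,265,210),R=(362,122,438,204)).items():
    sub=np.zeros(im.shape[:2],bool);sub[y0:y1,x0:x1]=1
    Z=P[...,2]
    m=sub&(Z>0.055)
    # plane
    q=P[m&(Z>0.062)];A=np.c_[q[:,:2],np.ones(len(q))];co=np.linalg.lstsq(A,q[:,2],rcond=None)[0]
    print(name,m.sum(),"plane",np.round(co,4),"zrange",np.percentile(q[:,2],[1,50,99]))
    cn,_=cv2.findContours(m.astype(np.uint8),cv2.RETR_EXTERNAL,cv2.CHAIN_APPROX_NONE)
    cc=max(cn,key=cv2.contourArea)[:,0]
    w=P[cc[:,1],cc[:,0]]
    r=cv2.minAreaRect(w[:,:2].astype(np.float32)*1000);print(r,cv2.boxPoints(r).round(0).tolist())
for n,b in dict(boxes=(190,120,440,210),nest=(285,125,350,210)).items():
    x0,y0,x1,y1=b;k=3 if n=="boxes" else 7
    cv2.imwrite(f"pics/z_{n}.png",cv2.resize(im[y0:y1,x0:x1],None,fx=k,fy=k,interpolation=cv2.INTER_NEAREST))
im=cv2.imread("pics/scene0.png")
cv2.imwrite(f"pics/z_s.png",cv2.resize(im[150:290,230:430],None,fx=4,fy=4))
E
```

```text
(330, 100) [ 0.7904 -0.057  -0.0016]
(228, 168) [0.5664 0.252  0.0752]
(400, 162) [ 0.5716 -0.2544  0.0803]
(423, 266) [ 0.2652 -0.3105  0.0727]
(317, 190) [ 0.5009 -0.0078  0.0105]
(340, 230) [ 0.3748 -0.0763  0.0012]
L 3008 plane [-0.4409 -1.1895  0.6386] zrange [0.06976699 0.07549914 1.15660035]
((496.5612487792969, 203.7454071044922), (396.01495361328125, 204.73085021972656), 36.955657958984375) [[277.0, 167.0], [400.0, 3.0], [716.0, 241.0], [593.0, 405.0]]
R 2927 plane [-0.4795  0.8629  0.5783] zrange [0.0694812  0.08006752 0.08990259]
((571.0103149414062, -256.11212158203125), (181.85919189453125, 141.45924377441406), 10.549757957458496) [[469.0, -203.0], [495.0, -342.0], [673.0, -309.0], [647.0, -170.0]]
```

View pics/z_boxes.png

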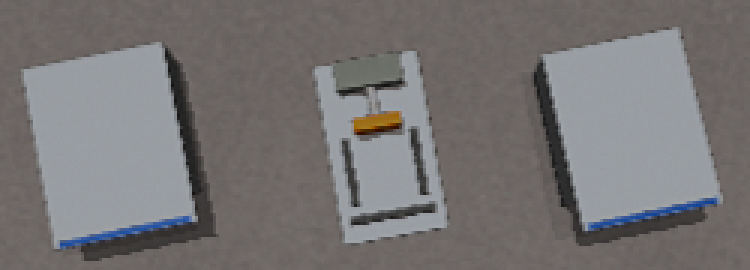

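View pics/z_nest.png

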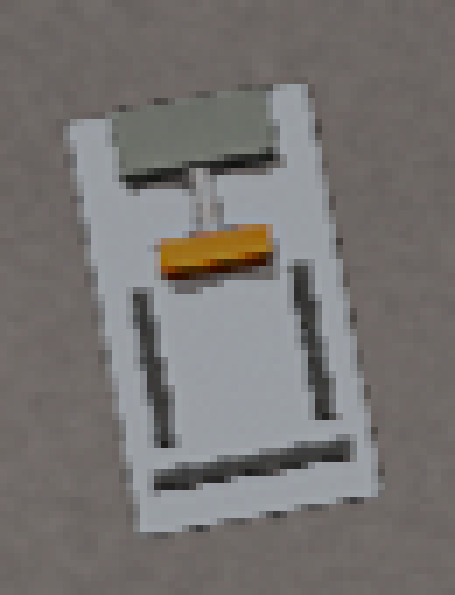

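View pics/z_s.png

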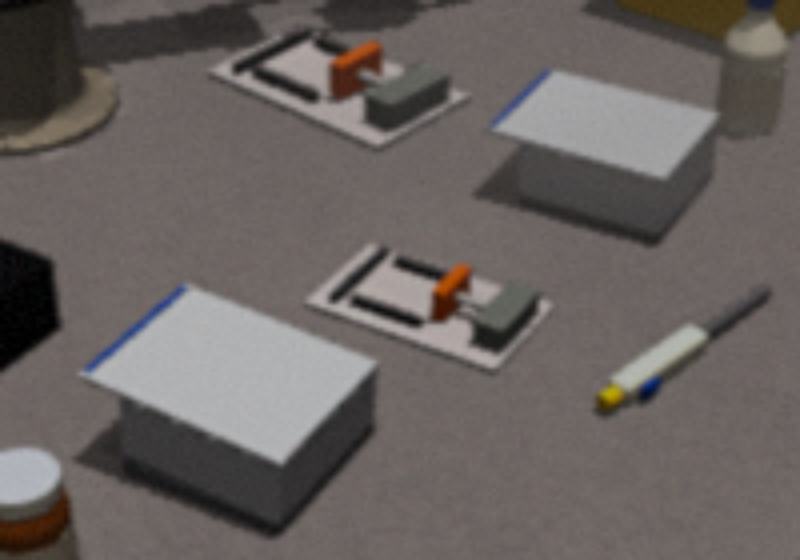

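```bash
python3 - <<'E'
from h import *
im=cv2.imread("pics/top0.png");D=np.load("pics/top0.npy");c=calibration("top")
P=cloud(c,D)
hsv=cv2.cvtColor(im,cv2.COLOR_BGR2HSV)
def med(P,m):
    q=P[m]
    for _ in range(6):
        A=np.c_[q[:,:2],np.ones(len(q))];co=np.linalg.lstsq(A,q[:,2],rcond=None)[0]
        r=np.abs(A@co-q[:,2]);q=q[r<max(2*np.median(r),.002)]
    return co,len(q)
for name,(x0,y0,x1,y1) in dict(L=(190,125,265,210),R=(362,122,438,204)).items():
    sub=np.zeros(im.shape[:2],bool);sub[y0:y1,x0:x1]=1
    m=sub&((hsv[...,2]>140)|((hsv[...,1]>120)&(hsv[...,0]>95)&(hsv[...,0]<125)))
    m=cv2.morphologyEx(m.astype(np.uint8),cv2.MORPH_OPEN,np.ones((3,3)))>0
    e=cv2.erode(m.astype(np.uint8),np.ones((7,7)))>0
    pl,n=med(P,e&(P[...,2]<.11)&(P[...,2]>.05));print(name,"plane",pl.round(4),n,"vals",np.percentile(hsv[...,2][e],[1,50]))
    cn,_=cv2.findContours(m.astype(np.uint8),cv2.RETR_EXTERNAL,cv2.CHAIN_APPROX_NONE)
    cc=max(cn,key=cv2.contourArea)[:,0]
    r=cv2.minAreaRect(cc.astype(np.float32));b=cv2.boxPoints(r)
    w=ray(c,cc,0.075)
    r=cv2.minAreaRect(w[:,:2].astype(np.float32)*1000);print(r[0],r[1],r[2],cv2.boxPoints(r).round(0).tolist())
# nest
sub=np.zeros(im.shape[:2],bool);sub[128:208,288:346]=1
pm=(sub&(hsv[...,2]>115)).astype(np.uint8)
pm=cv2.morphologyEx(pm,cv2.MORPH_CLOSE,np.ones((9,9)))
cc=max(cv2.findContours(pm,cv2.RETR_EXTERNAL,cv2.CHAIN_APPROX_NONE)[0],key=cv2.contourArea)[:,0]
r=cv2.minAreaRect((ray(c,cc,.006)[:,:2]*1000).astype(np.float32));print("plate",r,cv2.boxPoints(r).round().tolist())
om=sub&(hsv[...,1]>170)&(hsv[...,0]<25)
vv,uu=np.nonzero(om&(hsv[...,2]>150));w=ray(c,np.c_[uu,vv],.040)
r=cv2.minAreaRect((w[:,:2]*1000).astype(np.float32));print("pusher top",r,cv2.boxPoints(r).round().tolist())
dk=(sub&(hsv[...,2]<95)).astype(np.uint8)
inner=cv2.erode(pm,np.ones((5,5)))
n,l,st,ce=cv2.connectedComponentsWithStats(dk&inner)
for i in range(1,n):
    if st[i,4]<8: continue
    vv,uu=np.nonzero(l==i);w=ray(c,np.c_[uu,vv],.016)[:,:2]*1000
    r=cv2.minAreaRect(w.astype(np.float32));print("dark",st[i],np.round(r[0]),np.round(r[1]),round(r[2],1))
E
```

```text
L plane [-0.0128 -0.0036  0.0836] 1431 vals [161. 162.]
(566.8457641601562, 258.24267578125) (179.4191436767578, 138.09532165527344) 10.341574668884277 [[466.0, 310.0], [491.0, 174.0], [667.0, 206.0], [643.0, 342.0]]
R plane [-0.0643 -0.0151  0.1128] 1378 vals [161. 162.]
(571.427734375, -257.1451416015625) (179.96798706054688, 139.3670196533203) 11.18542766571045 [[470.0, -206.0], [497.0, -343.0], [673.0, -308.0], [646.0, -171.0]]
plate ((560.5389404296875, 10.201957702636719), (204.0249786376953, 151.56924438476562), 7.720580577850342) [[449.0, 72.0], [470.0, -79.0], [672.0, -51.0], [651.0, 99.0]]
pusher top ((590.2872314453125, -4.114543914794922), (10.865519523620605, 44.92801284790039), 10.090459823608398) [[581.0, 17.0], [589.0, -27.0], [600.0, -25.0], [592.0, 19.0]]
dark [315 146  10   4  17] [633. -19.] [ 6. 29.] 10.2
dark [302 150  11   2  17] [625.  20.] [31.  3.] 88.7
dark [308 161  16   4  32] [584.  -6.] [ 7. 48.] 8.2
dark [327 163   6  22  50] [551. -47.] [67.  7.] 8.6
dark [304 167   6  22  49] [540.  24.] [67.  7.] 8.9
dark [307 188  28   7  78] [496. -19.] [ 9. 86.] 8.6
```

Candidates and choices:
- **Boxes:** the pale lids at (228,168) and (400,162) are box L and box R. I reject the black one at (423,266).
- **Nest:** I choose the small plate at (317,168), about 85 mm wide. I reject the larger plate at (236,278). The crops confirm both choices.

The lids measure 180x139 mm at z≈0.075, which matches the sizes given. The left lid is at about 0.01 rad and the right at about 0.065 rad. The tool stays vertical, so I'll push each lip forward and up along its arc with closed fingers. The first move goes to a point in front of the left lip.

Call:
servo_tool --deltas "0 -0.04 -0.02 -5 0; 0 -0.08 -0.04 -10 0; 0 -0.12 -0.06 -16 0; 0 -0.16 -0.08 -21 0; 0 -0.2 -0.1 -26 0; 0 -0.24 -0.12 -31.5 0; 0 -0.28 -0.14 -31.5 0; 0 -0.316 -0.152 -31.5 0; 0 -0.316 -0.152 -31.5 0; 0 -0.316 -0.152 -31.5 0" --force 20

```text
time_s: 1.1
tcp_pos: [0.4294, 0.2331, 0.2342]
eef_rot: [[-0.001, -0.984, -0.177], [-0.0, -0.177, 0.984], [-1.0, 0.001, 0.0]]
ft_force: [-0.5, -0.1, 0.0]
width: 0.178
```

Call:
servo_tool --deltas "0.04 0 0 0 0; 0.08 0 0 0 0; 0.12 0 0 0 0; 0.155 0 0 0 0; 0.172 0 0 0 0; 0.172 -0.01 0 0 0; 0.172 -0.02 0 0 0; 0.172 -0.028 0 0 0; 0.172 -0.034 0 0 0; 0.172 -0.036 0 0 0"

```text
time_s: 2.1
tcp_pos: [0.4656, 0.2404, 0.0635]
eef_rot: [[0.001, -0.984, -0.179], [0.001, -0.179, 0.984], [-1.0, -0.001, 0.001]]
ft_force: [-4.0, 0.5, 2.0]
width: 0.007
```

```bash
python3 - <<'E'
from h import *
im,d=read_camera("scene");cv2.imwrite("pics/s1.png",cv2.resize(im[100:290,230:430],None,fx=4,fy=3))
cv2.imwrite("pics/s1.png",cv2.resize(im[120:270,270:430],None,fx=4,fy=4))
s=read_state();print(s["tcp_pos"],s["ft_force"],s["q"])
E
```

```text
[0.46529874 0.24024871 0.06324448] [ 0.62837094  0.37979303 -0.7254233 ] [ 3.30021999e-01  5.41710895e-01  1.74142134e+00  4.14537951e-04
  8.57996067e-01 -1.42077419e+00]
```

View pics/s1.png

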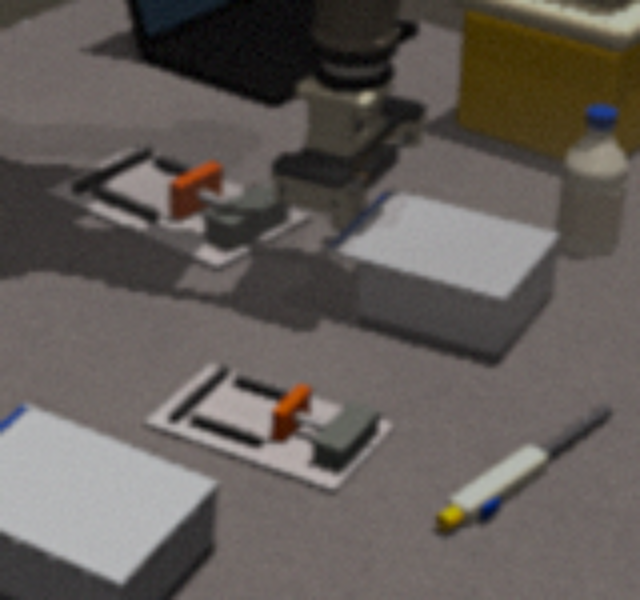

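Call:
servo_tool --deltas "0 -0.004 0 0 0; -0.008 -0.008 0 0 0; -0.017 -0.012 0 0 0; -0.026 -0.016 0 0 0; -0.034 -0.02 0 0 0; -0.042 -0.025 0 0 0; -0.05 -0.03 0 0 0; -0.058 -0.036 0 0 0; -0.065 -0.042 0 0 0; -0.072 -0.048 0 0 0; -0.079 -0.055 0 0 0; -0.086 -0.062 0 0 0; -0.092 -0.069 0 0 0"

```text
time_s: 3.45
tcp_pos: [0.5323, 0.2524, 0.1555]
eef_rot: [[-0.001, -0.984, -0.179], [0.0, -0.179, 0.984], [-1.0, 0.001, 0.0]]
ft_force: [-3.5, -0.4, 2.0]
width: 0.005
```

```bash
python3 - <<'E'
from h import *
im,d=read_camera("scene")
cv2.imwrite("pics/s2.png",cv2.resize(im[120:270,270:430],None,fx=4,fy=4))
s=read_state();print(s["tcp_pos"],s["ft_force"],s["q"])
E
```

```text
[0.53415417 0.2527214  0.15648718] [-2.29575026 -0.18669325  3.17120569] [ 3.12209615e-01  5.28551369e-01  1.45072200e+00  1.13204025e-04
  1.15976719e+00 -1.43855264e+00]
```

View pics/s2.png

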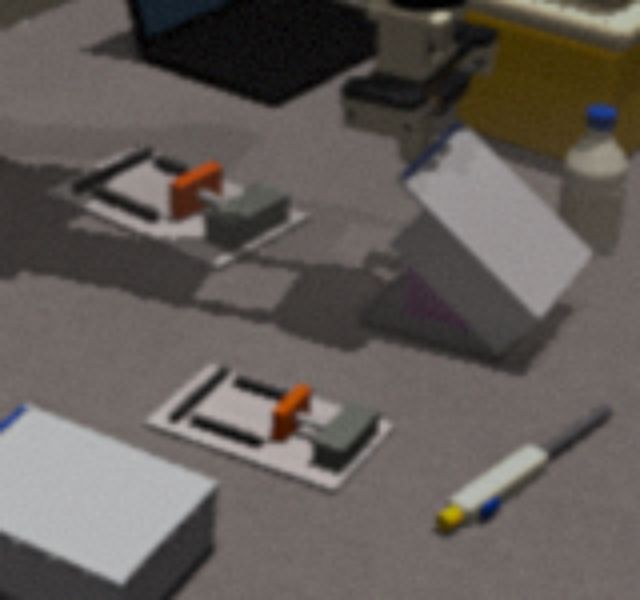

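Call:
servo_tool --deltas "-0.006 -0.007 0 0 0; -0.012 -0.014 0 0 0; -0.017 -0.022 0 0 0; -0.022 -0.031 0 0 0; -0.029 -0.048 0 0 0; -0.035 -0.066 0 0 0; -0.04 -0.085 0 0 0; -0.042 -0.103 0 0 0; -0.042 -0.122 0 0 0; -0.041 -0.141 0 0 0; -0.037 -0.16 0 0 0; -0.034 -0.17 0 0 0; -0.032 -0.178 0 0 0; -0.032 -0.18 0 0 0; -0.032 -0.18 0 0 0"

```text
time_s: 5.0
tcp_pos: [0.7103, 0.2845, 0.1863]
eef_rot: [[0.0, -0.984, -0.179], [-0.0, -0.179, 0.984], [-1.0, -0.0, -0.0]]
ft_force: [0.5, 0.8, -0.2]
width: 0.007
```

```bash
python3 - <<'E'
from h import *
im,d=read_camera("scene")
cv2.imwrite("pics/s3.png",cv2.resize(im[90:270,260:440],None,fx=4,fy=3.3))
s=read_state();print(s["tcp_pos"],s["ft_force"],s["q"])
E
```

```text
[0.71005017 0.28453577 0.18669095] [-0.15493474 -0.25659013  0.74240608] [ 2.81098302e-01  8.57708827e-01  7.41512767e-01 -2.45548401e-05
  1.54195908e+00 -1.46951432e+00]
```

View pics/s3.png

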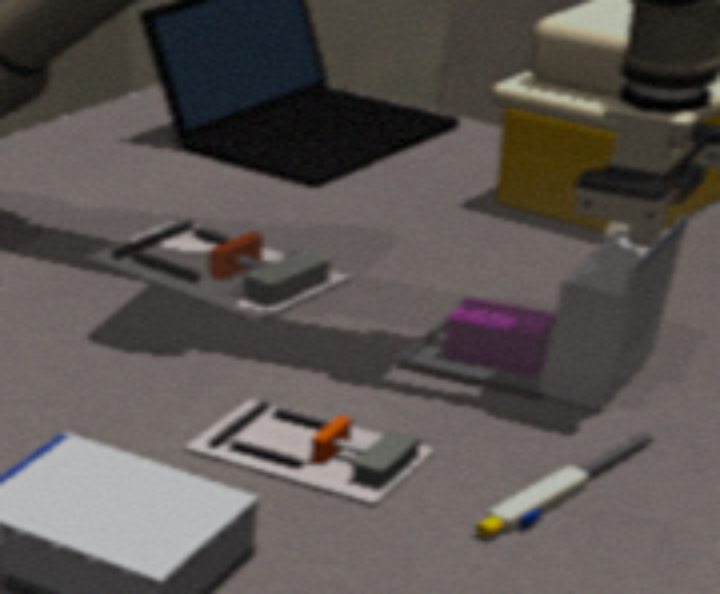

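The left cover stands open at about (650,300) in the crop, with the purple full cassette at about (500,335). Next is the right box, which must also be opened before I take anything out.

Call:
servo_tool --deltas "-0.005 0.02 0 0 0; -0.02 0.05 0 0 0; -0.04 0.09 -0.02 0 0; -0.05 0.13 -0.06 0 0; -0.05 0.17 -0.1 0 0; -0.05 0.2 -0.14 0 0; -0.05 0.23 -0.18 0 0; -0.05 0.25 -0.22 0 0; -0.05 0.27 -0.26 -0.5 0; -0.05 0.29 -0.3 -0.5 0; -0.05 0.31 -0.34 -0.5 0; -0.05 0.33 -0.38 -0.5 0; -0.05 0.35 -0.42 -0.5 0; -0.05 0.36 -0.46 -0.5 0; -0.04 0.368 -0.49 -0.5 0; -0.01 0.368 -0.51 -0.5 0; 0.03 0.368 -0.51 -0.5 0; 0.06 0.368 -0.51 -0.5 0; 0.06 0.368 -0.51 -0.5 0"

```text
time_s: 6.95
tcp_pos: [0.437, -0.2815, 0.1237]
eef_rot: [[-0.005, -0.982, -0.187], [0.005, -0.187, 0.982], [-1.0, 0.004, 0.006]]
ft_force: [-0.9, 1.0, -0.2]
width: 0.008
```

```bash
python3 - <<'E'
from h import *
im,d=read_camera("top");cv2.imwrite("pics/t4.png",im);np.save("pics/t4.npy",d)
cv2.imwrite("pics/t4c.png",cv2.resize(im[90:230,180:450],None,fx=2.9,fy=2.9))
im,d=read_camera("scene");cv2.imwrite("pics/s4.png",im);np.save("pics/s4.npy",d)
s=read_state();print(s["tcp_pos"],s["ft_force"],s["q"],s["eef_rot"])
E
```

```text
[ 0.43931508 -0.28313218  0.12772364] [-0.32236664 -0.59925002 -0.42838452] [-7.19204787e-01  4.49319123e-01  1.68153095e+00  2.32602769e-05
  1.00990586e+00 -2.47891141e+00] [[ 6.42466387e-04 -9.82211605e-01 -1.87776332e-01]
 [-5.36402860e-04 -1.87776682e-01  9.82211601e-01]
 [-9.99999650e-01 -5.30314177e-04 -6.47501321e-04]]
```

View pics/t4c.png

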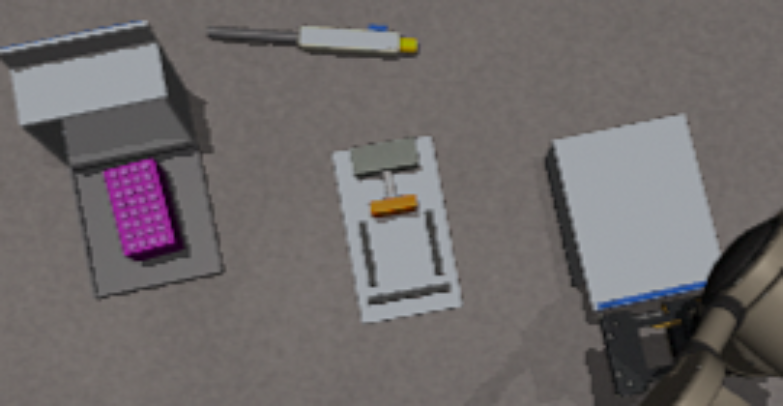

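View pics/s4.png

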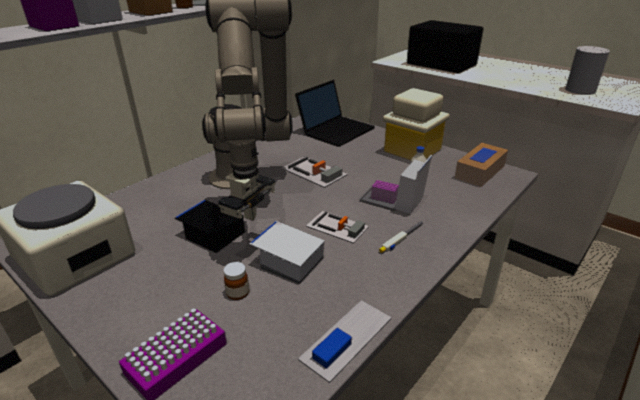

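Right lip: same routine. The top view shows the purple cassette in the left tray at crop position (142,208).

Call:
servo_tool --deltas "0.03 0 0 0 0; 0.052 -0.005 0 0 0; 0.056 -0.018 0 0 0; 0.056 -0.03 0 0 0; 0.056 -0.036 0 0 0; 0.056 -0.04 0 0 0; 0.05 -0.043 0 0 0; 0.042 -0.047 0 0 0; 0.033 -0.051 0 0 0; 0.024 -0.056 0 0 0; 0.016 -0.061 0 0 0; 0.008 -0.067 0 0 0; 0.001 -0.073 0 0 0; -0.006 -0.079 0 0 0; -0.013 -0.086 0 0 0; -0.019 -0.093 0 0 0; -0.025 -0.1 0 0 0"

```text
time_s: 8.75
tcp_pos: [0.5387, -0.2645, 0.1539]
eef_rot: [[0.002, -0.982, -0.188], [-0.002, -0.188, 0.982], [-1.0, -0.002, -0.002]]
ft_force: [-1.9, -2.6, 0.2]
width: 0.003
```

```bash
python3 - <<'E'
from h import *
im,d=read_camera("scene")
cv2.imwrite("pics/s5.png",cv2.resize(im[140:300,180:360],None,fx=4,fy=3.5))
s=read_state();print(s["tcp_pos"],s["ft_force"],s["q"])
E
```

```text
[ 0.53989494 -0.26433548  0.15447319] [-2.30806464 -0.42845469  2.96317565] [-5.82980700e-01  5.46929855e-01  1.42403253e+00  5.12768684e-04
  1.16584006e+00 -2.34344675e+00]
```

View pics/s5.png

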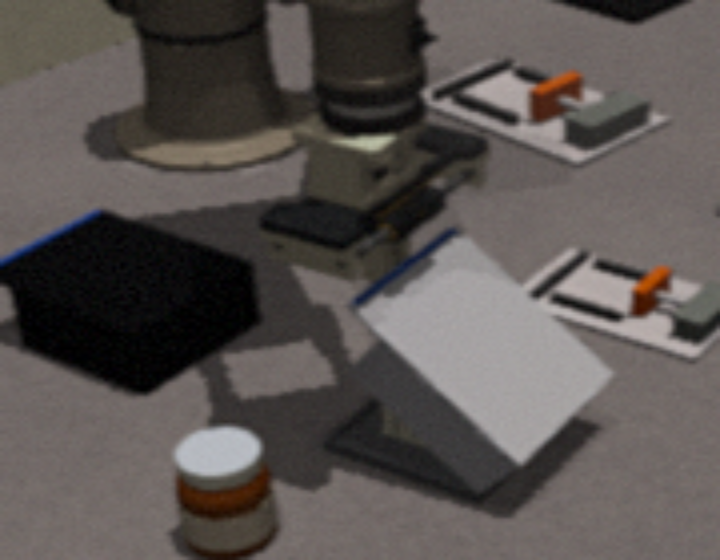

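Call:
servo_tool --deltas "-0.006 -0.007 0 0 0; -0.012 -0.014 0 0 0; -0.017 -0.022 0 0 0; -0.022 -0.031 0 0 0; -0.029 -0.048 0 0 0; -0.035 -0.066 0 0 0; -0.04 -0.085 0 0 0; -0.042 -0.103 0 0 0; -0.042 -0.122 0 0 0; -0.041 -0.141 0 0 0; -0.037 -0.16 0 0 0; -0.034 -0.17 0 0 0; -0.032 -0.177 0 0 0; -0.032 -0.179 0 0 0; -0.032 -0.179 0 0 0"

```text
time_s: 10.3
tcp_pos: [0.713, -0.2304, 0.1833]
eef_rot: [[-0.001, -0.982, -0.188], [0.001, -0.188, 0.982], [-1.0, 0.001, 0.001]]
ft_force: [-0.5, 0.2, -0.5]
width: 0.002
```

Call:
servo_tool --deltas "-0.005 0.02 0 0 0; -0.02 0.05 0 0 0; -0.04 0.09 0.02 0 0.03; -0.05 0.13 0.06 0 0.08; -0.05 0.17 0.1 0 0.08; -0.05 0.2 0.13 0 0.08; -0.05 0.22 0.15 0 0.08; -0.05 0.22 0.15 0 0.08"

```text
time_s: 11.1
tcp_pos: [0.4656, -0.1224, 0.2349]
eef_rot: [[0.0, -0.982, -0.188], [0.0, -0.188, 0.982], [-1.0, -0.0, 0.0]]
ft_force: [-0.2, -0.1, -0.2]
width: 0.48
```

```bash
python3 - <<'E'
from h import *
im,d=read_camera("top");cv2.imwrite("pics/t6.png",im);np.save("pics/t6.npy",d)
cv2.imwrite("pics/t6c.png",cv2.resize(im[90:230,180:450],None,fx=2.9,fy=2.9))
im,d=read_camera("scene");cv2.imwrite("pics/s6.png",im);np.save("pics/s6.npy",d)
s=read_state();print(s["time_s"],s["tcp_pos"],s["ft_force"],s["q"],s["eef_rot"])
E
```

```text
11.2 [ 0.46917364 -0.12482324  0.23506859] [ 0.29375105  0.33296291 -0.67983538] [-4.18133557e-01  2.67448928e-01  1.63032211e+00  1.39889097e-04
  1.24023870e+00 -2.17765511e+00] [[ 0.00332797 -0.98224764 -0.18755932]
 [-0.00133394 -0.18756455  0.98225137]
 [-0.99999357 -0.0030187  -0.00193447]]
```

View pics/t6c.png

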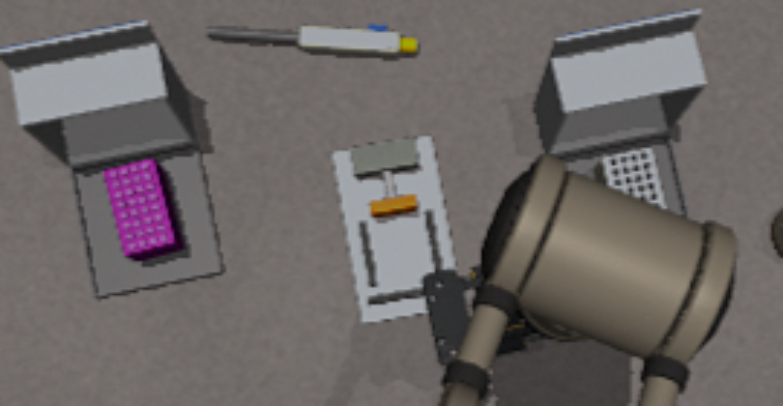

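View pics/s6.png

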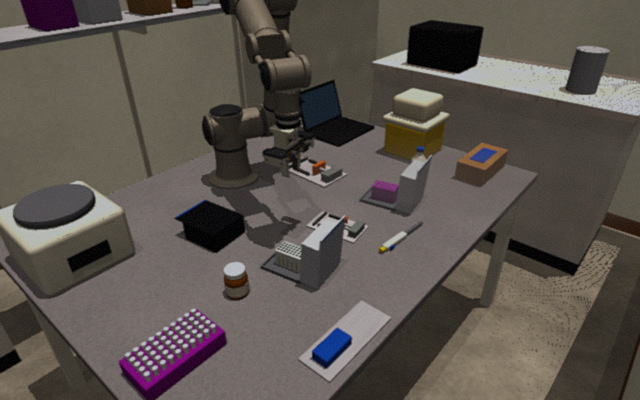

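```bash
python3 - <<'E'
from h import *
im=cv2.imread("pics/t4.png");D=np.load("pics/t4.npy");c=calibration("top");P=cloud(c,D)
hsv=cv2.cvtColor(im,cv2.COLOR_BGR2HSV)
sub=np.zeros(im.shape[:2],bool);sub[140:185,210:248]=1
pur=sub&(hsv[...,0]>140)&(hsv[...,0]<165)&(hsv[...,1]>70)
print("V",np.percentile(hsv[...,2][pur],[5,25,50,75,95]), "z",np.percentile(P[...,2][pur],[5,50,95]))
top=pur&(hsv[...,2]>130)
def rect(m,z,c=c):
    cc=max(cv2.findContours(m.astype(np.uint8),cv2.RETR_EXTERNAL,cv2.CHAIN_APPROX_NONE)[0],key=cv2.contourArea)[:,0]
    r=cv2.minAreaRect((ray(c,cc,z)[:,:2]*1000).astype(np.float32));return np.round(r[0],1),np.round(r[1],1),round(r[2],1),cv2.boxPoints(r).round().tolist()
top=cv2.morphologyEx(top.astype(np.uint8),cv2.MORPH_CLOSE,np.ones((3,3)))
print("cassette top",rect(top,.060))
# scene camera cross-check: top face
cs=calibration("scene");
ims=cv2.imread("pics/s6.png");hs=cv2.cvtColor(ims,cv2.COLOR_BGR2HSV)
s2=np.zeros(ims.shape[:2],bool);s2[170:210,360:410]=1
ps=s2&(hs[...,0]>135)&(hs[...,0]<170)&(hs[...,1]>60)
print("sceneV",np.percentile(hs[...,2][ps],[5,25,50,75,95]))
for box in [(366,172,404,207)]:
    x0,y0,x1,y1=box
    cv2.imwrite("pics/cs.png",cv2.resize(ims[y0-10:y1+10,x0-10:x1+30],None,fx=9,fy=9,interpolation=cv2.INTER_NEAREST))
# nest plate
sub=np.zeros(im.shape[:2],bool);sub[130:206,290:344]=1
e=cv2.cvtColor(im,cv2.COLOR_BGR2GRAY)
pm=(sub&(e>125)).astype(np.uint8);pm=cv2.morphologyEx(pm,cv2.MORPH_CLOSE,np.ones((9,9)))
print("plate",rect(pm,.006))
# lips: blue line
for nm,(x0,y0,x1,y1),f in [("L",(175,90,235,115),"t6"),("R",(368,85,425,110),"t6")]:
    i6=cv2.imread(f"pics/{f}.png");h6=cv2.cvtColor(i6,cv2.COLOR_BGR2HSV);P6=cloud(c,np.load(f"pics/{f}.npy"))
    s=np.zeros(im.shape[:2],bool);s[y0:y1,x0:x1]=1
    q=P6[s&(P6[...,2]>.185)&(P6[...,2]<.23)];print(nm,len(q),q.mean(0).round(4) if len(q) else None)
E
```

```text
V [ 26.1 115.  141.  153.  167. ] z [0.02099587 0.06110874 0.06555794]
cassette top (array([591. , 256.7]), array([89.4, 50.9]), 13.4, [[542.0, 271.0], [553.0, 222.0], [640.0, 242.0], [629.0, 292.0]])
sceneV [ 56.   61.   66.  116.  128.4]
plate (array([569.2,  -7.5]), array([189.1, 111.3]), 8.9, [[467.0, 33.0], [484.0, -77.0], [671.0, -48.0], [654.0, 62.0]])
L 147 [0.7252 0.286  0.1899]
R 121 [ 0.727  -0.2265  0.1892]
```

View pics/cs.png

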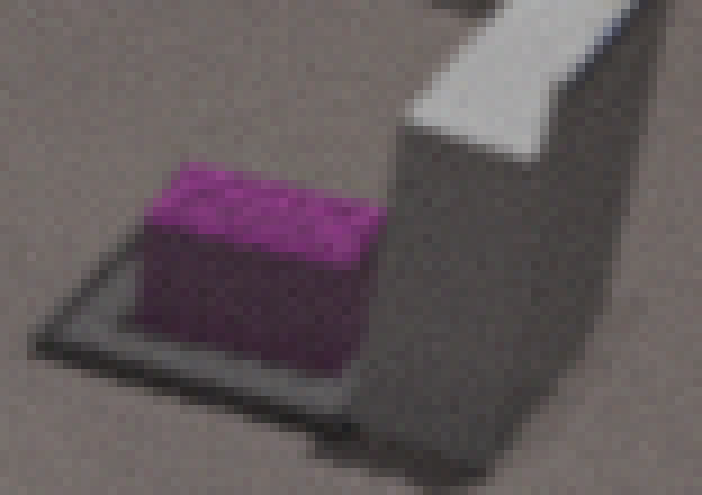

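Both covers stand open: the lip edges are at z≈0.19, about 69 mm beyond the hinge, so roughly 1.6 rad. The purple full cassette is in the left box (centre 591, 257 mm, yaw 13.4°). The pale one is in the right box. Now above the full cassette.

Call:
servo_tool --deltas "0 -0.02 0.03 -2.6 0.08; 0 -0.04 0.07 -2.6 0.08; 0 -0.06 0.11 -2.6 0.08; 0 -0.08 0.15 -2.6 0.08; 0 -0.1 0.19 -2.6 0.08; 0 -0.125 0.23 -2.6 0.08; 0 -0.15 0.27 -2.6 0.08; 0 -0.17 0.31 -2.6 0.08; 0 -0.185 0.34 -2.6 0.08; 0 -0.191 0.352 -2.6 0.08; 0.03 -0.191 0.352 -2.6 0.08; 0.06 -0.191 0.352 -2.6 0.08; 0.09 -0.191 0.352 -2.6 0.08; 0.11 -0.191 0.352 -2.6 0.08; 0.12 -0.191 0.352 -2.6 0.08; 0.12 -0.191 0.352 -2.6 0.08"

```text
time_s: 12.8
tcp_pos: [0.5905, 0.2561, 0.1123]
eef_rot: [[-0.002, -0.973, -0.231], [-0.001, -0.231, 0.973], [-1.0, 0.002, -0.0]]
ft_force: [0.6, -0.1, 0.3]
width: 0.873
```

```bash
python3 - <<'E'
from h import *
im,d=read_camera("scene")
cv2.imwrite("pics/s7.png",cv2.resize(im[110:230,320:450],None,fx=5,fy=5))
im,d=read_camera("top")
cv2.imwrite("pics/t7.png",cv2.resize(im[90:230,180:380],None,fx=4,fy=4))
s=read_state();print(s["time_s"],s["tcp_pos"],s["ft_force"],s["width"],s["eef_rot"])
E
```

```text
12.9 [0.59150259 0.25676407 0.11470765] [ 1.20430977 -0.0761069   0.34881964] 0.8724277090945657 [[ 1.78344788e-03 -9.72868502e-01 -2.31351891e-01]
 [ 5.25913561e-04 -2.31351315e-01  9.72870131e-01]
 [-9.99998271e-01 -1.85673427e-03  9.90417260e-05]]
```

View pics/s7.png

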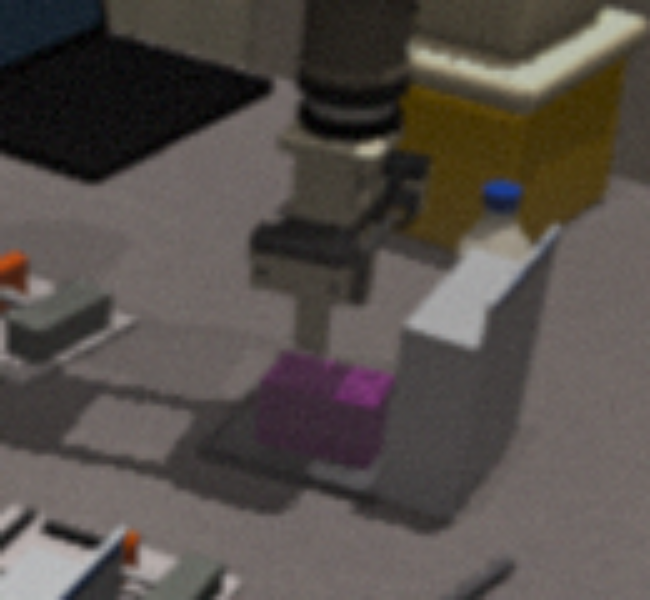

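View pics/t7.png

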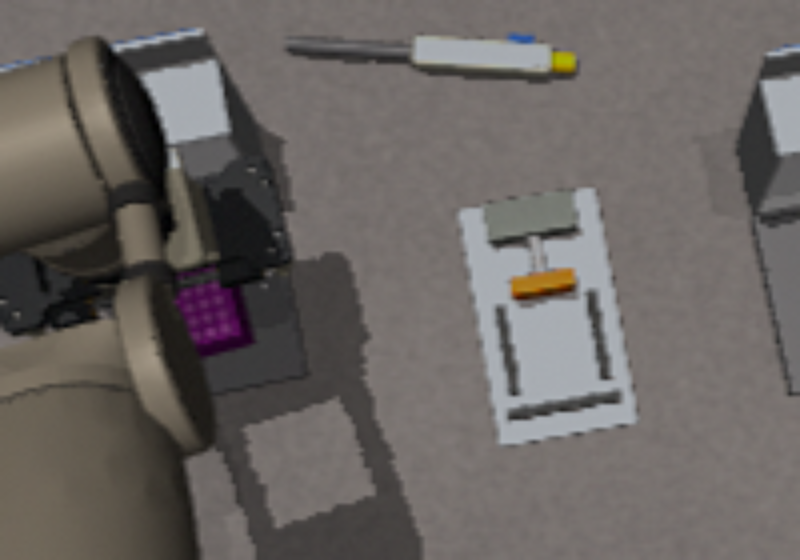

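Call:
servo_tool --deltas "0.03 0 0 0 0.08; 0.055 0 0 0 0.08; 0.075 0 0 0 0.08; 0.087 0 0 0 0.08; 0.087 0 0 0 0.08; 0.087 0 0 0 0.06; 0.087 0 0 0 0.04; 0.087 0 0 0 0.04; 0.087 0 0 0 0.04; 0.087 0 0 0 0.04" --force 45

```text
time_s: 13.9
tcp_pos: [0.591, 0.257, 0.0277]
eef_rot: [[0.002, -0.973, -0.232], [0.0, -0.232, 0.973], [-1.0, -0.002, -0.0]]
ft_force: [-1.0, -0.0, 5.1]
width: 0.589
```

Call:
servo_tool --deltas "-0.01 0 0 0 0.04; -0.03 0 0 0 0.04; -0.06 0 0 0 0.04; -0.09 0 0 0 0.04; -0.11 0 0 0 0.04; -0.12 0 0 0 0.04; -0.12 0 0 0 0.04"

```text
time_s: 14.6
tcp_pos: [0.5909, 0.2572, 0.148]
eef_rot: [[0.002, -0.973, -0.232], [0.001, -0.232, 0.973], [-1.0, -0.002, 0.0]]
ft_force: [0.0, -0.2, -2.4]
width: 0.585
```

```bash
python3 - <<'E'
from h import *
im,d=read_camera("scene")
cv2.imwrite("pics/s8.png",cv2.resize(im[90:230,320:450],None,fx=4,fy=4))
im,d=read_camera("top");cv2.imwrite("pics/t8f.png",im)
cv2.imwrite("pics/t8.png",cv2.resize(im[130:210,285:355],None,fx=8,fy=7,interpolation=cv2.INTER_CUBIC))
s=read_state();print(s["time_s"],s["tcp_pos"],s["ft_force"],s["moment"],s["width"],s["eef_rot"])
c=calibration("top");print("cam",-np.array(c["R"]).T@c["t"])
print("pred nest pts",proj(c,[[.5455,-.0115,.006]]))
# subpixel profile measurement along the nest axis & across on z=16mm/6mm planes
g=cv2.cvtColor(im,cv2.COLOR_BGR2GRAY).astype(np.float32)
yaw=np.radians(8.8);ex=np.array([np.cos(yaw),np.sin(yaw)]);ey=np.array([-ex[1],ex[0]]);o=np.array([.5455,-.0115])
def prof(fixed,axis,rng,z,span):
    out=[]
    for a in rng:
        pts=[ (o+(a*ex+b*ey if axis=='x' else b*ex+a*ey)) for b in span]
        uv=proj(c,np.c_[pts,np.full(len(pts),z)]).astype(np.float32)
        out.append(cv2.remap(g,uv[None,:,0],uv[None,:,1],cv2.INTER_LINEAR).mean())
    return np.round(out).astype(int)
r=np.arange(-.075,.06,.0015)
for a,v in zip(r,prof(0,'x',r,.016,np.linspace(-.02,.02,15))): print(f"{a*1000:.1f}:{v}",end=" ")
print("\nacross")
r=np.arange(-.05,.05,.0015)
for a,v in zip(r,prof(0,'y',r,.016,np.linspace(-.03,.02,15))): print(f"{a*1000:.1f}:{v}",end=" ")
E
```

```text
14.7 [0.58976891 0.25677579 0.14554983] [-0.20160253  1.22304982 -3.28357682] [ 0.05830628  0.02155007 -0.003561  ] 0.5877961796585013 [[-2.00191550e-03 -9.72724450e-01 -2.31955030e-01]
 [-5.00686460e-04 -2.31954491e-01  9.72726510e-01]
 [-9.99997871e-01  2.06345302e-03 -2.26766715e-05]]
cam [0.39987502 0.00290366 1.15660035]
pred nest pts [[317.80468759 175.90862915]]
-75.0:114 -73.5:111 -72.0:120 -70.5:148 -69.0:171 -67.5:176 -66.0:174 -64.5:173 -63.0:173 -61.5:173 -60.0:174 -58.5:174 -57.0:173 -55.5:160 -54.0:118 -52.5:72 -51.0:59 -49.5:64 -48.0:70 -46.5:83 -45.0:109 -43.5:143 -42.0:168 -40.5:176 -39.0:175 -37.5:173 -36.0:173 -34.5:173 -33.0:173 -31.5:172 -30.0:172 -28.5:172 -27.0:173 -25.5:173 -24.0:173 -22.5:173 -21.0:172 -19.5:172 -18.0:173 -16.5:173 -15.0:173 -13.5:173 -12.0:173 -10.5:172 -9.0:173 -7.5:173 -6.0:173 -4.5:173 -3.0:172 -1.5:172 0.0:172 1.5:173 3.0:173 4.5:173 6.0:173 7.5:172 9.0:172 10.5:172 12.0:172 13.5:173 15.0:172 16.5:172 18.0:172 19.5:173 21.0:173 22.5:173 24.0:173 25.5:173 27.0:174 28.5:173 30.0:170 31.5:155 33.0:131 34.5:112 36.0:96 37.5:70 39.0:45 40.5:39 42.0:57 43.5:89 45.0:118 46.5:130 48.0:128 49.5:125 51.0:124 52.5:123 54.0:126 55.5:130 57.0:139 58.5:155 
across
-50.0:172 -48.5:174 -47.0:174 -45.5:175 -44.0:174 -42.5:162 -41.0:138 -39.5:111 -38.0:84 -36.5:69 -35.0:65 -33.5:74 -32.0:104 -30.5:140 -29.0:161 -27.5:171 -26.0:174 -24.5:174 -23.0:173 -21.5:173 -20.0:172 -18.5:172 -17.0:173 -15.5:173 -14.0:173 -12.5:173 -11.0:173 -9.5:172 -8.0:172 -6.5:172 -5.0:172 -3.5:172 -2.0:172 -0.5:172 1.0:172 2.5:173 4.0:173 5.5:173 7.0:172 8.5:173 10.0:173 11.5:173 13.0:173 14.5:173 16.0:173 17.5:173 19.0:172 20.5:172 22.0:173 23.5:173 25.0:174 26.5:175 28.0:172 29.5:157 31.0:131 32.5:104 34.0:79 35.5:67 37.0:68 38.5:86 40.0:118 41.5:148 43.0:165 44.5:173 46.0:175 47.5:174 49.0:174
```

View pics/s8.png

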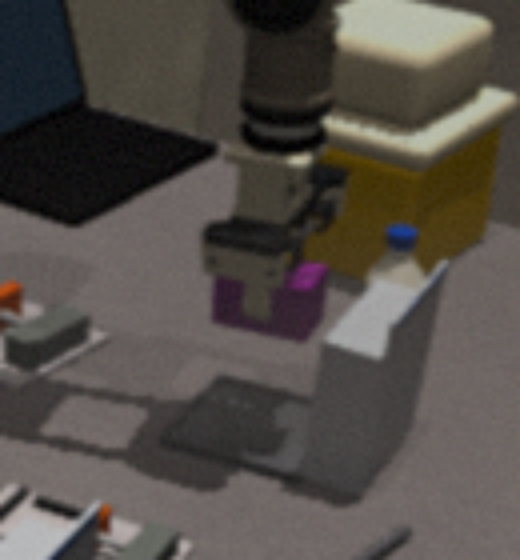

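View pics/t8.png

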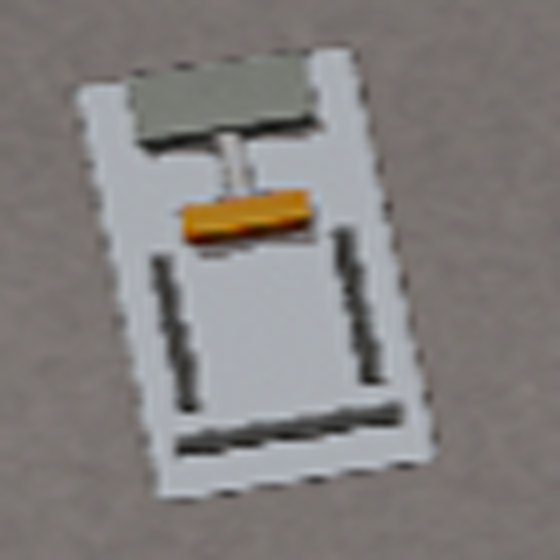

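The cassette is held (opening 54 mm, about 3.3 N of weight) and is clear of the tray. The nest edges fit the model: guides at ±31.5 mm, and the inner stop edge puts the origin at about (546.8, -11.3) mm, yaw 8.8°. I'll carry it over, 17 mm short of the clamped position.

Call:
servo_tool --deltas "0 0.01 -0.02 1 0.04; 0 0.025 -0.05 2 0.04; 0 0.04 -0.08 4.6 0.04; 0 0.055 -0.115 4.6 0.04; 0 0.075 -0.15 4.6 0.04; 0 0.09 -0.18 4.6 0.04; 0 0.105 -0.21 4.6 0.04; 0 0.115 -0.235 4.6 0.04; 0 0.121 -0.249 4.6 0.04; 0.02 0.121 -0.249 4.6 0.04; 0.045 0.121 -0.249 4.6 0.04; 0.065 0.121 -0.249 4.6 0.04; 0.08 0.121 -0.249 4.6 0.04; 0.08 0.121 -0.249 4.6 0.04; 0.08 0.121 -0.249 4.6 0.04"

```text
time_s: 16.2
tcp_pos: [0.5304, -0.0129, 0.0664]
eef_rot: [[-0.001, -0.988, -0.154], [0.0, -0.154, 0.988], [-1.0, 0.001, 0.001]]
ft_force: [-0.2, 1.3, -3.0]
width: 0.587
```

```bash
python3 - <<'E'
from h import *
im,d=read_camera("scene");cv2.imwrite("pics/s9f.png",im)
cv2.imwrite("pics/s9.png",cv2.resize(im[160:250,280:400],None,fx=6,fy=6,interpolation=cv2.INTER_CUBIC))
im,d=read_camera("top");cv2.imwrite("pics/t9f.png",im)
cv2.imwrite("pics/t9.png",cv2.resize(im[120:220,265:375],None,fx=6,fy=6,interpolation=cv2.INTER_CUBIC))
s=read_state();print(s["time_s"],s["tcp_pos"],s["ft_force"],s["moment"],s["width"],s["eef_rot"])
E
```

```text
16.3 [ 0.5310912  -0.01314018  0.06737111] [-0.3608239  -0.31435363 -3.28616659] [ 0.04325105  0.0045177  -0.01096578] 0.5813820358207333 [[ 1.22315458e-03 -9.88152915e-01 -1.53467655e-01]
 [-3.93225992e-05 -1.53467817e-01  9.88153646e-01]
 [-9.99999251e-01 -1.20262991e-03 -2.26571605e-04]]
```

View pics/s9.png

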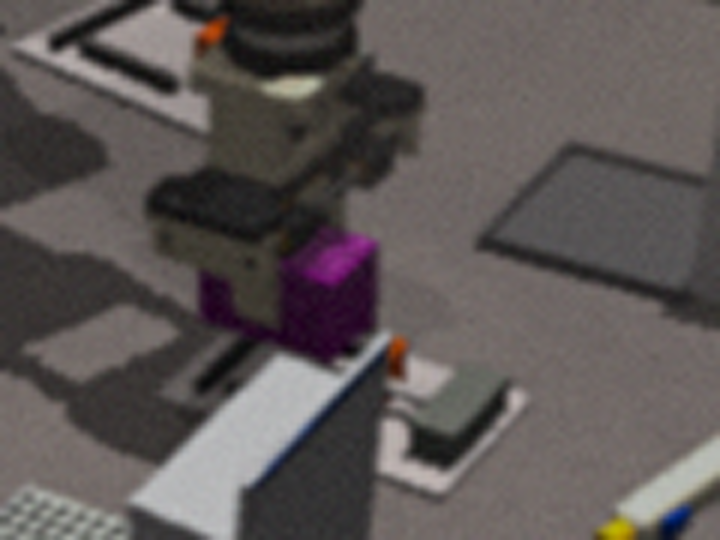

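View pics/t9.png

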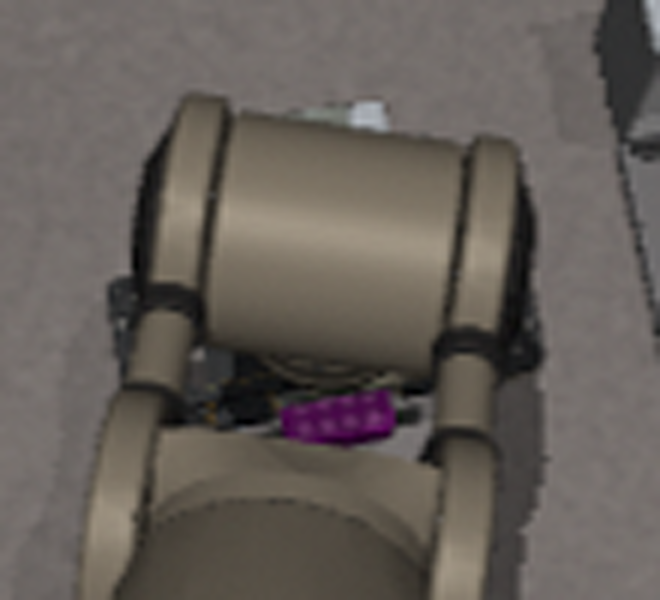

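Call:
servo_tool --deltas "0.012 0 0 0 0.04; 0.021 0 0 0 0.04; 0.022 0 0 0 0.04; 0.022 -0.002 0 0 0.04; 0.022 -0.004 0 0 0.04; 0.022 -0.004 0 0 0.04; 0.022 -0.004 0 0 0.04"

```text
time_s: 17.0
tcp_pos: [0.5347, -0.0127, 0.0449]
eef_rot: [[0.001, -0.988, -0.153], [-0.0, -0.153, 0.988], [-1.0, -0.001, -0.0]]
ft_force: [0.3, -0.0, -3.6]
width: 0.59
```

Call:
servo_tool --deltas "0 -0.002 0 0 0.04; 0 -0.002 0 0 0.04; 0 -0.002 0 0 0.04"

```text
time_s: 17.3
tcp_pos: [0.5365, -0.0124, 0.0448]
eef_rot: [[0.0, -0.988, -0.153], [0.0, -0.153, 0.988], [-1.0, -0.0, 0.0]]
ft_force: [0.2, -0.1, -3.3]
width: 0.585
```

Call:
servo_tool --deltas "0 -0.002 0 0 0.04; 0 -0.002 0 0 0.04; 0 -0.002 0 0 0.04"

```text
time_s: 17.6
tcp_pos: [0.5385, -0.0121, 0.0447]
eef_rot: [[0.0, -0.988, -0.153], [0.0, -0.153, 0.988], [-1.0, -0.0, 0.0]]
ft_force: [-0.4, -0.1, -3.4]
width: 0.584
```

Call:
servo_tool --deltas "0 -0.002 0 0 0.04; 0 -0.002 0 0 0.04; 0 -0.002 0 0 0.04"

```text
time_s: 17.9
tcp_pos: [0.5398, -0.0118, 0.0446]
eef_rot: [[-0.001, -0.988, -0.153], [0.0, -0.153, 0.988], [-1.0, 0.001, 0.0]]
ft_force: [-3.5, -0.5, -1.4]
width: 0.584
```

Contact is felt at about x=0.5395 (3.5 N). I'll press back 11.5 mm and expect roughly 7.8 N.

Call:
servo_tool --deltas "0 -0.003 0 0 0.04; 0 -0.006 0 0 0.04; 0 -0.009 0 0 0.04; 0 -0.0115 0 0 0.04; 0 -0.0115 0 0 0.04; 0 -0.0115 0 0 0.04; 0 -0.0115 0 0 0.04"

```text
time_s: 18.6
tcp_pos: [0.5505, -0.01, 0.0444]
eef_rot: [[-0.003, -0.988, -0.153], [0.0, -0.153, 0.988], [-1.0, 0.003, 0.001]]
ft_force: [-8.6, -1.4, 1.0]
width: 0.583
```

```bash
python3 - <<'E'
from h import *
im,d=read_camera("scene");cv2.imwrite("pics/s10f.png",im)
cv2.imwrite("pics/s10.png",cv2.resize(im[160:250,280:400],None,fx=6,fy=6,interpolation=cv2.INTER_CUBIC))
s=read_state();print(s["time_s"],s["tcp_pos"],s["ft_force"],s["moment"],s["width"],s["eef_rot"])
E
```

```text
18.65 [ 0.55049911 -0.01005709  0.04440787] [-7.15097131 -1.42518881  0.0717914 ] [-0.34381059  1.22105496 -0.1783344 ] 0.5841600724074554 [[-3.27592245e-03 -9.88195214e-01 -1.53164903e-01]
 [ 1.44604574e-04 -1.53166191e-01  9.88200434e-01]
 [-9.99994624e-01  3.21511964e-03  6.44658111e-04]]
```

View pics/s10.png

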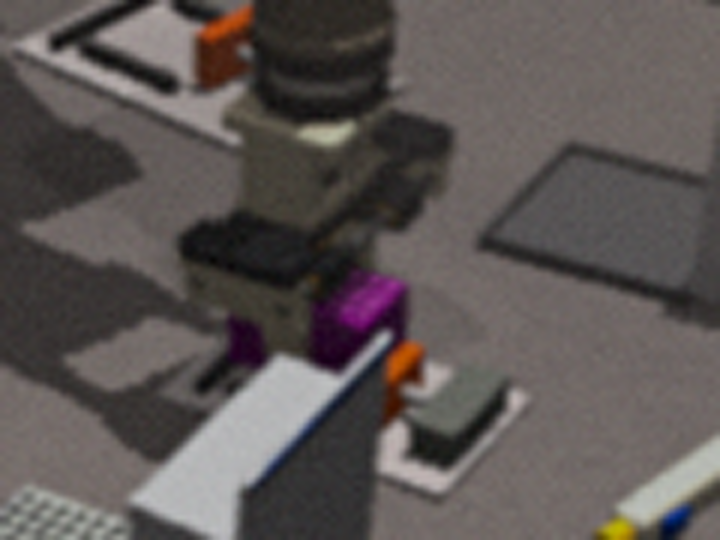

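Call:
servo_tool --deltas "0 -0.001 0 0 0.04; 0.003 -0.001 0 0 0.04; 0.006 -0.001 0 0 0.04; 0.009 -0.001 0 0 0.04; 0.011 -0.001 0 0 0.04; 0.011 -0.001 0 0 0.04; 0.011 -0.001 0 0 0.04"

```text
time_s: 19.35
tcp_pos: [0.551, -0.0098, 0.033]
eef_rot: [[-0.004, -0.988, -0.153], [0.0, -0.153, 0.988], [-1.0, 0.004, 0.001]]
ft_force: [-7.4, -1.8, -1.1]
width: 0.586
```

```bash
python3 - <<'E'
from h import *
im,d=read_camera("scene");cv2.imwrite("pics/s11f.png",im)
cv2.imwrite("pics/s11.png",cv2.resize(im[160:250,280:400],None,fx=6,fy=6,interpolation=cv2.INTER_CUBIC))
s=read_state();print(s["time_s"],s["tcp_pos"],s["ft_force"],s["moment"],s["width"],s["eef_rot"])
E
```

```text
19.4 [ 0.55097179 -0.0097965   0.03297279] [-8.02968429 -1.04935416 -1.53440681] [-0.29513067  1.22777536 -0.19241592] 0.586905198230207 [[-4.54480259e-03 -9.88186976e-01 -1.53185656e-01]
 [ 3.94951474e-04 -1.53189000e-01  9.88196830e-01]
 [-9.99989594e-01  4.43065861e-03  1.08649967e-03]]
```

View pics/s11.png

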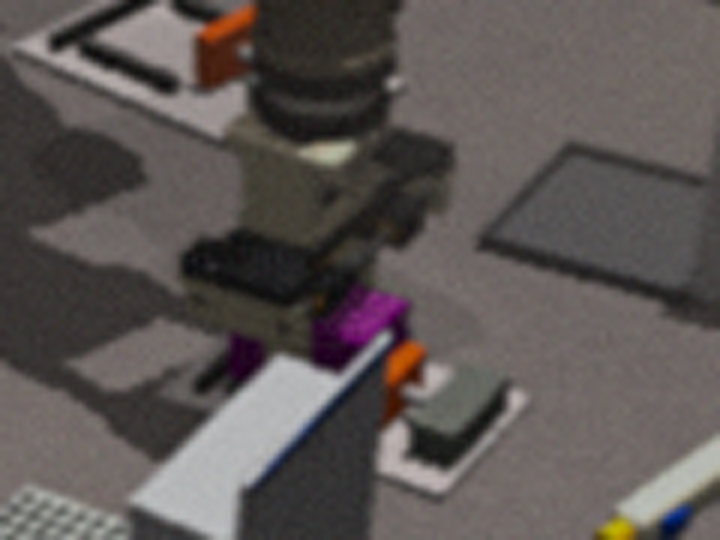

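Call:
servo_tool --deltas "0.001 0 0 0 0.04; 0.002 0 0 0 0.04; 0.003 0 0 0 0.04; 0.0035 0 0 0 0.04; 0.0035 0 0 0 0.04; 0.0035 0 0 0 0.04"

```text
time_s: 20.0
tcp_pos: [0.5513, -0.0098, 0.0299]
eef_rot: [[-0.004, -0.988, -0.153], [0.0, -0.153, 0.988], [-1.0, 0.003, 0.001]]
ft_force: [-8.7, -1.6, 1.1]
width: 0.584
```

Call:
servo_tool --deltas "0.001 0 0 0 0.04; 0.0015 0 0 0 0.04; 0.0015 0 0 0 0.04; 0.0015 0 0 0 0.04"

```text
time_s: 20.4
tcp_pos: [0.5513, -0.0098, 0.0298]
eef_rot: [[-0.003, -0.988, -0.153], [0.0, -0.153, 0.988], [-1.0, 0.003, 0.001]]
ft_force: [-13.9, -0.6, 13.3]
width: 0.587
```

```bash
python3 - <<'E'
from h import *
im,d=read_camera("scene")
cv2.imwrite("pics/s12.png",cv2.resize(im[160:250,280:400],None,fx=6,fy=6,interpolation=cv2.INTER_CUBIC))
s=read_state();print(s["time_s"],s["tcp_pos"],s["ft_force"],s["moment"],s["width"])
E
```

```text
20.45 [ 0.55127382 -0.00977136  0.02976841] [-12.71259534  -1.22454758  12.75923485] [-0.21904221  1.74459409 -0.14586687] 0.5862039767102275
```

View pics/s12.png

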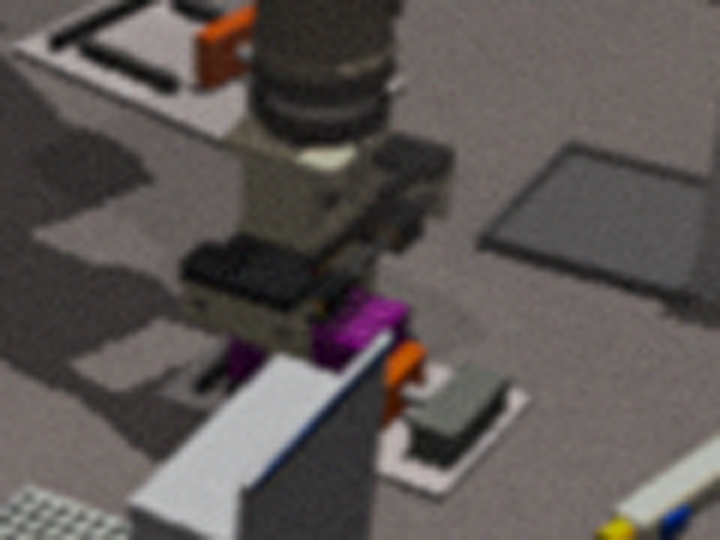

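On the floor: TCP z is 0.0298 against 0.0297 expected, and Fz rises firmly. I'll unload, release and retreat.

Call:
servo_tool --deltas "-0.0013 0 0 0 0.04; -0.0013 0 0 0 0.05; -0.0013 0 0 0 0.06; -0.0013 0 0 0 0.07; -0.0013 0 0 0 0.076; -0.0013 0 0 0 0.076; -0.0013 0 0 0 0.076"

```text
time_s: 21.15
tcp_pos: [0.5531, -0.0098, 0.0301]
eef_rot: [[0.001, -0.988, -0.153], [0.0, -0.153, 0.988], [-1.0, -0.001, -0.0]]
ft_force: [-0.7, -0.2, 0.6]
width: 0.825
```

Call:
servo_tool --deltas "-0.01 0 0 0 0.076; -0.03 0 0 0 0.076; -0.06 0 0 0 0.076; -0.1 0 0 0 0.076; -0.14 0 0 0 0.076; -0.18 0.02 0 0 0.076; -0.2 0.06 0 0 0.076; -0.2 0.1 0 0 0.076; -0.2 0.14 0 0 0.076; -0.2 0.17 -0.02 0 0.076; -0.2 0.18 -0.07 0 0.076; -0.2 0.18 -0.12 0 0.076; -0.2 0.18 -0.16 0 0.076; -0.2 0.18 -0.2 0 0.076; -0.2 0.18 -0.2 0 0.076"

```text
time_s: 22.65
tcp_pos: [0.4059, -0.2393, 0.2305]
eef_rot: [[0.001, -0.989, -0.149], [-0.002, -0.149, 0.989], [-1.0, -0.001, -0.003]]
ft_force: [0.4, 1.3, 0.3]
width: 0.827
```

```bash
python3 - <<'E'
from h import *
im,d=read_camera("scene");cv2.imwrite("pics/s13f.png",im)
cv2.imwrite("pics/s13.png",cv2.resize(im[160:300,240:440],None,fx=4,fy=4,interpolation=cv2.INTER_CUBIC))
im,d=read_camera("top");cv2.imwrite("pics/t13f.png",im)
cv2.imwrite("pics/t13.png",cv2.resize(im[80:230,130:480],None,fx=2.2,fy=2.2,interpolation=cv2.INTER_CUBIC))
s=read_state();print(s["time_s"],s["tcp_pos"],s["ft_force"],s["width"])
c=calibration("top");P=cloud(c,d);hsv=cv2.cvtColor(im,cv2.COLOR_BGR2HSV)
sub=np.zeros(im.shape[:2],bool);sub[130:206,290:344]=1
pur=sub&(hsv[...,0]>140)&(hsv[...,0]<165)&(hsv[...,1]>70)&(hsv[...,2]>120)
m=cv2.morphologyEx(pur.astype(np.uint8),cv2.MORPH_CLOSE,np.ones((3,3)))
cc=max(cv2.findContours(m,cv2.RETR_EXTERNAL,cv2.CHAIN_APPROX_NONE)[0],key=cv2.contourArea)[:,0]
r=cv2.minAreaRect((ray(c,cc,.062)[:,:2]*1000).astype(np.float32));print(r)
q=P[cv2.erode(m,np.ones((3,3)))>0];A=np.c_[q[:,:2],np.ones(len(q))];co=np.linalg.lstsq(A,q[:,2],rcond=None)[0];print(co,np.median(q[:,2]),len(q))
e=np.array([.5468,-.0113]);y=np.radians(8.8);dd=np.array(r[0])/1000-e
print("nest xy mm",1000*(dd@[np.cos(y),np.sin(y)]),1000*(dd@[-np.sin(y),np.cos(y)]))
E
```

```text
22.75 [ 0.40518085 -0.235263    0.23016191] [ 0.29478352 -0.04277277 -0.15851232] 0.8309384010303213
((547.0580444335938, -9.561237335205078), (89.92182159423828, 53.96234893798828), 8.96953296661377)
[-0.63063916  0.35388189  0.4142738 ] 0.06384911072108207 435
nest xy mm 0.5210128933247922 1.6788174704781946
```

View pics/s13.png

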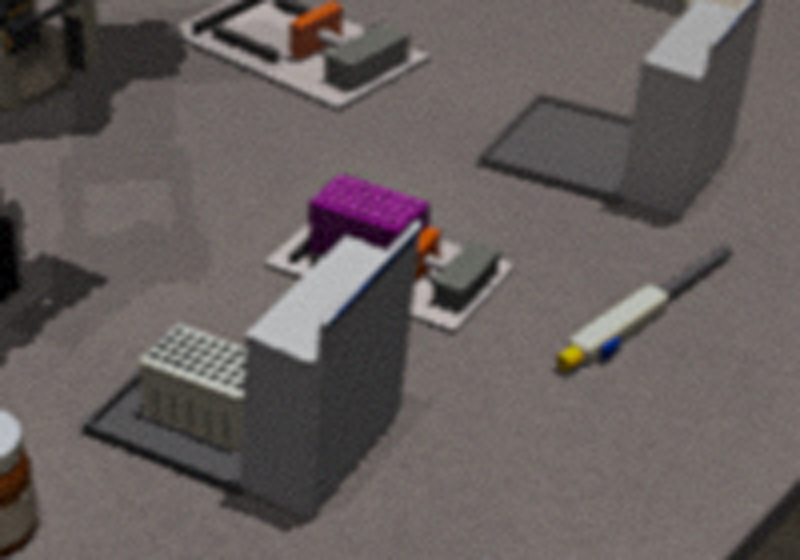

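View pics/t13.png

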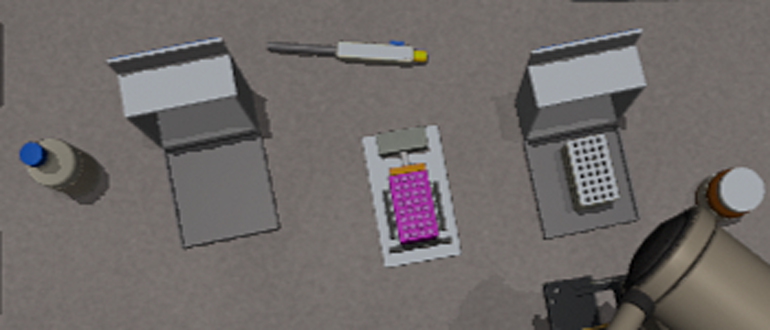

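```bash
python3 - <<'E'
from h import *
im,d=read_camera("top");c=calibration("top");P=cloud(c,d);hsv=cv2.cvtColor(im,cv2.COLOR_BGR2HSV)
sub=np.zeros(im.shape[:2],bool);sub[130:206,290:344]=1
pur=sub&(hsv[...,0]>140)&(hsv[...,0]<165)&(hsv[...,1]>70)&(hsv[...,2]>120)
m=cv2.erode(cv2.morphologyEx(pur.astype(np.uint8),cv2.MORPH_CLOSE,np.ones((3,3))),np.ones((5,5)))>0
q=P[m&(P[...,2]>.04)&(P[...,2]<.09)]
for _ in range(5):
    A=np.c_[q[:,:2],np.ones(len(q))];co=np.linalg.lstsq(A,q[:,2],rcond=None)[0];r=abs(A@co-q[:,2]);q=q[r<2.5*np.median(r)+1e-4]
print(co.round(4),len(q),np.median(q[:,2]))
g=P[200:225,310:330][...,2];print("bench ref",np.median(g))
s=read_state();print(s["time_s"],s["ft_force"])
E
```

```text
[0.0011 0.0239 0.0633] 283 0.06358509419541558
bench ref 0.0009053256439546517
22.8 [-0.44644537  0.69202649  0.57019171]
```

```bash
python3 -c "
from station import *
print(sign_off())"
```

```text
the job is handed in; nothing more can be done
None
```

I opened both covers, found the full purple cassette in the left box, and clamped it in the small nest. Then I backed the arm away and handed the job in at about 23 s.

- **Covers:** both stand at about 1.6 rad, measured from the positions of their lips after opening. In the last pictures they are still wide open, and the pale used cassette is still in the right-hand box.
- **Clamping:** I gripped the full cassette, felt the pusher at about 3.5 N, and pressed it back about 12 mm. I lowered it until the floor pushed back, then released it.
- **Last checks:** the cassette sits about 0.5 mm from the nest centre along x and 1.7 mm off in y, at the same angle as the nest. The y offset is within the calibration error and the 5 mm of play between the guides. Its top is at about 63 mm, against 62 mm expected.
- **Flatness:** the slope is about 0.001 along x and 0.024 along y. I put the y slope down to depth noise; a first fit gave a much larger tilt, but stray points had spoiled it.
- **Everything else:** the bottle, jar, pipette and look-alikes showed no change in the pictures. The highest wrist force I saw was about 19 N.

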